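# Fit the antenna to the quadcopter and hold it on its contacts

### The job

Pull the red dust cap off the quadcopter's antenna socket and leave it in the blue parts tray. Then take the antenna by its knurled collar, lower it onto the socket and turn it until its hidden keyways drop over the pins, never squashing the rubber mounts flat. Push it fully home on its sprung contacts and finish holding it down there by the collar, ready for the locking screw; leave everything else on the desk in place.

Things in the scene. Friction and masses are not known exactly. Their poses are not given: they have to be found in the camera images.
- socket (a point): Antenna socket in the middle of the black four-armed quadcopter, which is held fast in a cradle (propellers off; motors 150 mm from its axis, tops 83 mm above the desk). This point is on the socket's upright axis, on the top face of the round aluminium flange (58 mm across, 96 mm above the desk at rest). z is up, x the quadcopter's nose; its turn does not tell where the pins are.
- spigot_top (a point): Top of the aluminium spigot, 29 mm thick, 20 mm above the flange, 3 mm chamfer, on the socket's axis. Three round 5 mm steel pins, 120 degrees apart, stand straight out of it to 19.5 mm from the axis, their tops 10 mm above the flange; their turn about the axis differs from one quadcopter to the next. A white sprung contact block, 17 mm thick, stands 7 mm out of the spigot's top.
- plate (a joint): The round plate that carries the socket floats on rubber balls: how far it is pushed down, m. 0 at rest; it starts to move at about 1 N and takes 1.8 N more for every mm, straight down only; squashed flat at 12 mm (10 mm or more counts as squashed).
- contacts (a joint): How far the white contact block is pressed into the spigot, m. 0 when free, 0.0065 when the antenna is fully home. Its spring pushes back with 2 N at first and 4.8 N when home, enough to lift the antenna off again if it is let go.
- cap_ring (a point): Centre of the upright pull ring on the red dust cap: ring 35 mm across, of 8 mm thick round bar, 47 mm above the cap's lower rim and 14 mm above the cap's flat top; the ring's top edge is 17.5 mm higher than this point. z is up, y runs across the ring in its plane, x through its hole: pinch its bar along x, where it is 8 mm thick.
- cap_rim (a point): Centre of the lower rim of the red dust cap (30 g; 48 mm across, 33 mm tall without the ring, closed on top). It sits on the flange over the spigot with 2 mm play to the pins and lifts straight off.
- antenna_mid (a point): Antenna, about 90 g, 63 mm tall, standing upright on the desk: aluminium skirt (46 mm across, lowest 20 mm), dark knurled collar (50 mm across, from 20 to 40 mm above the lower rim), black radome (34 mm across) with an orange line. This point is on its upright axis z, 30 mm above the lower rim, half-way up the collar.
- antenna_rim (a point): Centre of the antenna's lower rim. The bore, open below, is 32.4 mm wide, 20.5 mm deep, with three keyways 10 mm wide, 120 degrees apart, inside; they are unmarked and cannot be seen from outside. Until they meet the pins the rim rides on the pin tops, 10 mm above the flange; then it drops and can be pushed down to the flange (home).
- tray: Blue open parts tray, fixed to the desk, 150 by 105 mm outside, 22 mm tall, walls and floor 4 mm thick; origin at the centre of its underside, x along its long side. A screw jar stands in its +x half, the -x half is empty.
- screw_jar: Small clear screw jar with black lid, 28 mm across, 28 mm tall, standing in the tray's +x half; origin at its underside. To be left alone.
- hex_driver: Orange-handled hex driver, 150 mm, lying on the desk left of the quadcopter. To be left alone.
- battery: Grey and yellow battery pack, 125 by 34 by 26 mm, lying on the desk. To be left alone.
- mug: Blue mug with a handle, 80 mm across, 92 mm tall. To be left alone.
- mouse: Black computer mouse, 108 by 60 by 29 mm. To be left alone.
- prop_wrench: Steel wrench, 130 mm, lying on the desk. To be left alone.
There are look-alikes about, which are no part of the job. Of the things like the part that bears cap_ring, leave any that is yellow; of the rest the smaller one is meant.

How it is judged:
On the way, in this order (a step that is already met when the one before it is completed fails the run):
1. the dust cap is off the socket and lies released in the parts tray (x of cap_ring in the frame of tray between -0.075 and 0.075 m and y of cap_ring in the frame of tray between -0.0525 and 0.0525 m and z of cap_ring in the frame of tray below 0.06 m and contact force between cap and tray above 0.05 N and contact force between the fingers and cap below 0.05 N), for 0.2 s.
2. the antenna is lifted clear of the desk in the fingers (height (world z) of antenna_mid above 0.06 m and contact force between the fingers and antenna_c12 above 2 N and value of joint contacts below 0.001 m), for 0.1 s.
3. the keyways have dropped over the pins and the antenna is pushed home (value of joint contacts above 0.005 m and horizontal distance between antenna_mid and socket below 0.005 m and angle between antenna_mid's own z axis and vertical below 0.08 rad and contact force between the fingers and antenna_c12 above 2 N), for 0.3 s.
At the end, for the whole second after the job is handed in: Antenna upright (within 4 deg) on the socket (axis within 5 mm), contacts pressed in more than 5 mm (home is 6.5 mm), gripped by the fingers (over 2 N) and held there at rest; cap in the tray, let go (all of step 1 and all of step 3 and velocity of joint contacts below 0.01 m/s); the arm keeps its last pose, push and grip.
It fails at once if the rubber mounts are squashed flat (plate pushed down 10 mm or more) (value of joint plate above 0.01 m).
It fails at once if a bystander (screw jar, hex driver, battery, mug, mouse, wrench) is pushed about by more than 30 mm (distance of any of screw_jar, hex_driver, battery, mug, mouse, prop_wrench from where it was at the start of the episode above 0.03 m).
It also fails if it takes over 64 s, if anything falls off the work surface, if the arm or the gripper's body presses on something with over 40 N, if the wrist force passes 120 N, or if a joint passes its speed limit or range.

### The arm

A 7-joint arm with a two-finger parallel gripper is mounted at the origin on the work surface. World frame = base frame: x ahead of the robot, y to its left, z up, the work surface at z = 0. Lengths are in m, angles in rad, forces in N, time in s.
With the tool pointing down it reaches from about 0.4 to 0.85 m from the base axis. Payload 10.4 kg.
Tool frame: the origin (TCP) lies between the finger pads; the fingertips stand 19 mm ahead of it and the grasp point (between the pads) is the TCP; z points along the fingers, x is the direction in which the jaws open and shut, and the axes are right-handed (so a half turn about z gives the same grasp; the last joint's range is limited). The gripper opens to 87 mm and grips with 3 to 60 N. Pads are 19 mm wide; open, the fingers measure 117 mm over their backs; the gripper's body (75 mm by 190 mm) begins 51 mm behind the grasp point.
Start: joints at [1.106, 0.332, -0.065, 1.46, 0.022, 1.35, -0.088], TCP at [0.267, -0.565, 0.242] pointing down, gripper open.
Joint ranges: [-2.6, 2.6], [-0.5, 2.12], [-1.47, 1.34], [0.16, 2.42], [-1.27, 4.41], [0.06, 2.06], [-2.6, 2.6]. Speed limits (rad/s): [2.22, 2.22, 2.79, 2.79, 3.14, 3.14, 3.14].

### API

Orientations are given as a unit quaternion [x, y, z, w].
In Python, from bench import * gives the robot as it stands.
- The arm moves only by the tool step_arm, never from a script. Its argument "commands" is a list of rows, each a list of 6 numbers: the shift along the tool's x, y, z in m, then the turn, a rotation vector about the tool's x, y, z in rad. In form: [[tx, ty, tz, rx, ry, rz], ...]. A call has 1 to 12 rows; each row shifts and turns the commanded pose from where the row before left it, along the tool's axes as they then stand; what a row does not reach is not made up. A row lasts 1/10 s, in which the tool goes at most 50 mm and 8.59 degrees, less where a joint would pass 70% of its speed; a pose out of reach is approached as far as the arm can. A call with a gripper value outside its range is refused whole. "gripper" is the opening, from 0 (shut) to 1 (fully open), set as the call begins (left out, the last holds). The fingers move at their own pace and stop on an object; "grip_force" is the grip in N (left out, the last holds). Time passes only in rows, so rows that do not move let the fingers close. It gives the time, the measured TCP pose, the force and the opening at its end, in the units of the state.
- read_state(): the state, without advancing time (a new reading comes with each control period).
- camera(name): name is "scene" or "top" or "wrist"; returns the picture (400x640x3 uint8, red, green, blue); there is no depth.
- get_calibration(name): a dict with "fx", "fy", "cx", "cy" (pixels), "k1" (the pictures are not rectified: a ray, as slopes to the right and down, at radius r is drawn at 1 + k1 r^2 times it, then the intrinsics apply), "R" (3x3) and "t" (3): a world point X has camera coordinates R X + t. Camera axes: x right, y down, z forward; pixel columns grow to the right and rows downward; lengths in m; the calibration is good to about 2 mm. A picture is of the moment at which its call begins: read the wrist's pose just before it. get_calibration takes no time and is no camera call; for the wrist camera it gives the pose at the moment of the call.
- close_job(): hands the job in, once; it reports no verdict.
The state is a dict: "time": time; "joint_positions": joint angles; "joint_vel": joint speeds; "joint_torque": joint torques, N m; "ee_pos": TCP position; "eef_rot": TCP orientation; "ft_force": force on the tool from outside, world axes, zero at the start; "torque": the same for the moment, N m; "width": finger opening in m.
Only numpy, scipy, OpenCV 4.12 (cv2) and the standard library are available. Lean on these libraries where they do the work, as an engineer would, in place of code of your own. Each camera call takes 0.05 s, during which the arm holds its last target. There are 200 camera calls.

## Working session

There is one attempt and no reset: what is moved stays moved. The work goes in short steps, Python scripts to look and compute and a tool call to move; the robot and the scene stay as the last step left them, time stands still between calls to the robot, and variables do not carry over. Pictures are saved under pics/ and viewed, on a budget of 10 in all, crops included, one or two more only if the job needs it, and the job is handed in when it is done.

Besides the shell and the picture viewer there is one more tool, called after "Request:" as name([rows], argument=value, ...), one row to a line, values as JSON. step_arm: Moves the arm, as the interface text tells. Its arguments: {"type":"object","properties":{"commands":{"type":"array","items":{"type":"array","items":{"type":"number"}}},"gripper":{"type":"number"},"grip_force":{"type":"number"}},"required":["commands"]}

```bash
mkdir -p pics; ls; python3 - <<'E'
from bench import *
import cv2,numpy as np
for n in ("scene","top"):
    cv2.imwrite(f"pics/{n}0.png",camera(n)[:,:,::-1])
    c=get_calibration(n); print(n,{k:np.round(v,4).tolist() for k,v in c.items()})
print(read_state())
E
```

```text
pics
scene {'fx': 407.9651, 'fy': 407.9651, 'cx': 320.766, 'cy': 198.0771, 'k1': -0.0632, 'R': [[-0.8914, 0.453, 0.0094], [0.3874, 0.7727, -0.5028], [-0.2351, -0.4446, -0.8643]], 't': [0.5075, -0.1965, 1.5012]}
top {'fx': 514.082, 'fy': 514.082, 'cx': 319.8389, 'cy': 204.6732, 'k1': -0.037, 'R': [[0.0127, -0.9999, 0.0015], [-0.9976, -0.0127, -0.0687], [0.0687, -0.0006, -0.9976]], 't': [0.0015, 0.5537, 1.5066]}
{'time': 0.1, 'joint_positions': array([ 1.10639888,  0.33278512, -0.06467979,  1.46082859,  0.02160628,
        1.34992152, -0.08852235]), 'joint_vel': array([-0.00062449, -0.00088937, -0.00114806, -0.00231035,  0.00211346,
       -0.0006201 ,  0.00025552]), 'joint_torque': array([ 1.96819899e-03, -6.24545717e+01,  2.49633315e-02, -3.90714204e+01,
       -6.13710308e-02,  3.67160852e-02,  3.76390247e-06]), 'ee_pos': array([ 0.2670778 , -0.564711  ,  0.24086188]), 'eef_rot': array([ 8.44850597e-01, -5.35001943e-01, -5.44597994e-04, -3.03721394e-04]), 'ft_force': array([-0.28050251,  0.42428493, -0.47236313]), 'torque': array([ 0.0174034 , -0.03924151,  0.00433951]), 'width': 0.08691905477603515}
```

View pics/top0.png

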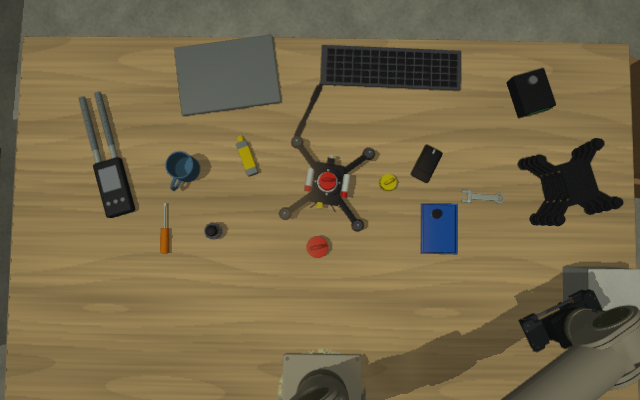

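View pics/scene0.png

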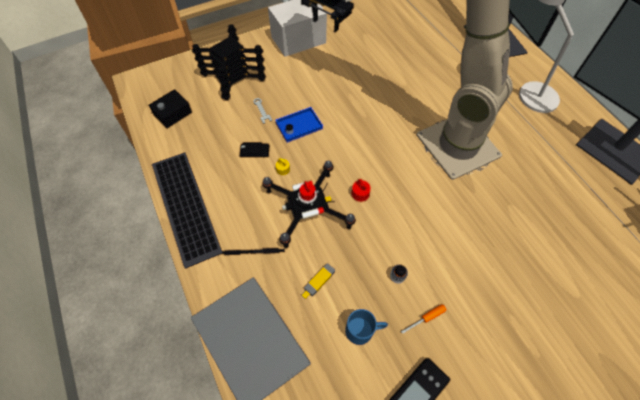

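The top picture shows these candidates for the cap: red on the quadcopter (327,181), a larger red one on the desk (318,247), and a yellow one (389,182). I choose the one on the socket because it is red and the smaller. The antenna is at (213,231), and the tray is at (439,228) with the jar at (436,213).

```bash
cat > h.py <<'E'
from bench import *
import cv2,numpy as np
from scipy.spatial.transform import Rotation as Ro
def KD(c): return np.array([[c['fx'],0,c['cx']],[0,c['fy'],c['cy']],[0,0,1.]]),np.array([c['k1'],0,0,0,0.])
def ray(c,u,v):
    K,D=KD(c); p=cv2.undistortPoints(np.array([[[u,v]]],float),K,D)[0,0]
    R=np.array(c['R']);t=np.array(c['t']); return -R.T@t, R.T@np.array([p[0],p[1],1.])
def atz(c,u,v,z):
    o,d=ray(c,u,v); return o+d*(z-o[2])/d[2]
def proj(c,X):
    K,D=KD(c); R=np.array(c['R'],float)
    return cv2.projectPoints(np.array(X,float).reshape(-1,3),cv2.Rodrigues(R)[0],np.array(c['t'],float),K,D)[0][:,0]
def tool(target,yaw=None):
    """shift in tool axes to reach target; tool pose"""
    s=read_state(); R=Ro.from_quat(s['eef_rot']); return R.inv().apply(np.array(target)-s['ee_pos'])
E
python3 - <<'E'
from h import *
c=get_calibration("top")
for n,u,v,z in [("cap",327,181,.129),("antenna",213,231,.063),("tray",439,228,.02),("jar",436,213,.028+.004),("redbig",318,247,.03),("yellow",389,182,.03),
 ("m1",297,142,.083),("m2",369,153,.083),("m3",285,214,.083),("m4",358,226,.083),("tcorner",421,204,.022),("tc2",457,204,.022),("tc3",458,254,.022),("tc4",421,254,.022)]:
    print(n,np.round(atz(c,u,v,z),4))
I=cv2.imread("pics/top0.png")
a=cv2.resize(I[120:270,260:470],None,fx=3.8,fy=3.8,interpolation=cv2.INTER_CUBIC)
cv2.imwrite("pics/c1.png",a)
w=camera("wrist");cv2.imwrite("pics/w0.png",w[:,:,::-1])
c=get_calibration("wrist");print({k:np.round(v,4).tolist() for k,v in c.items()})
s=read_state();print("cam in tool",Ro.from_quat(s['eef_rot']).inv().apply(-np.array(c['R']).T@c['t']-s['ee_pos']), (np.array(c['R'])@Ro.from_quat(s['eef_rot']).as_matrix()).round(3))
print(Ro.from_quat(s['eef_rot']).as_matrix().round(3))
E
```

```text
cap [ 0.6119 -0.0103  0.129 ]
antenna [0.4708 0.3149 0.063 ]
tray [ 0.4888 -0.3455  0.02  ]
jar [ 0.5326 -0.3339  0.032 ]
redbig [0.4285 0.0124 0.03  ]
yellow [ 0.6228 -0.1952  0.03  ]
m1 [0.7286 0.0764 0.083 ]
m2 [ 0.6995 -0.1304  0.083 ]
m3 [0.5215 0.1072 0.083 ]
m4 [ 0.49   -0.1004  0.083 ]
tcorner [ 0.5593 -0.2916  0.022 ]
tc2 [ 0.5607 -0.3989  0.022 ]
tc3 [ 0.4127 -0.4012  0.022 ]
tc4 [ 0.4115 -0.2915  0.022 ]
{'fx': 307.5608, 'fy': 307.5608, 'cx': 323.5479, 'cy': 200.1456, 'k1': 0.0185, 'R': [[0.4268, -0.9044, -0.0022], [-0.8669, -0.4098, 0.2839], [-0.2576, -0.1192, -0.9589]], 't': [-0.6236, -0.0332, 0.3919]}
cam in tool [-0.00033086 -0.0787936  -0.14288809] [[ 1.     0.001  0.001]
 [-0.001  0.959 -0.284]
 [-0.001  0.284  0.959]]
[[ 0.428 -0.904 -0.   ]
 [-0.904 -0.428  0.001]
 [-0.001  0.    -1.   ]]
```

View pics/c1.png

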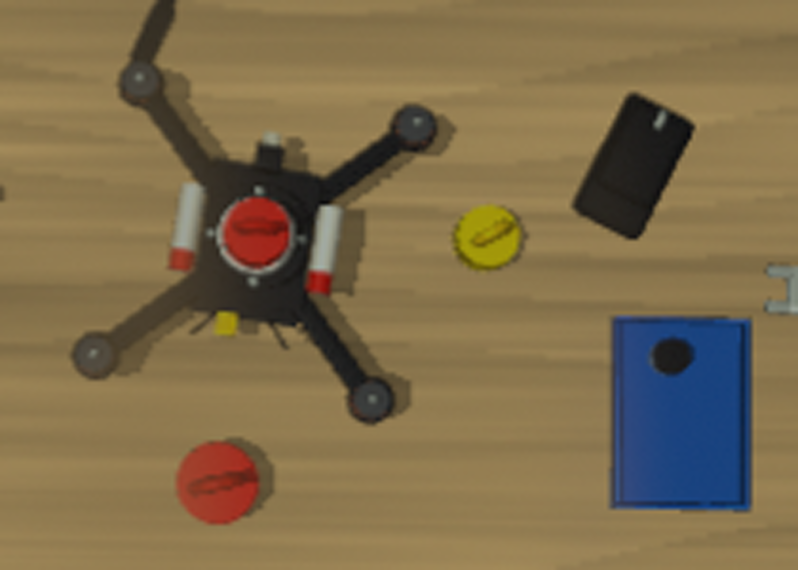

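The crop confirms the choice. The cap on the socket is red and smaller than the one on the desk. Its ring plane runs about along world y, so I pinch along world x.

```bash
python3 - <<'E'
from h import *
print(tool([0.61,-0.011,0.27]))
E
```

```text
[-0.35399209 -0.54671783 -0.02868388]
```

Request:
step_arm([
  [-0.0265,-0.041,-0.0022,0,0,0],
  [-0.0265,-0.041,-0.0022,0,0,0],
  [-0.0265,-0.041,-0.0022,0,0,0],
  [-0.0265,-0.041,-0.0022,0,0,0],
  [-0.0265,-0.041,-0.0022,0,0,0],
  [-0.0265,-0.041,-0.0022,0,0,0],
  [-0.0265,-0.041,-0.0022,0,0,0],
  [-0.0265,-0.041,-0.0022,0,0,0],
  [-0.0265,-0.041,-0.0022,0,0,0],
  [-0.0265,-0.041,-0.0022,0,0,0],
  [-0.0265,-0.041,-0.0022,0,0,0],
  [-0.0265,-0.041,-0.0022,0,0,0],
])

```text
time: 1.35
ee_pos: [0.5767, -0.0655, 0.268]
eef_rot: [0.845, -0.535, 0.0, 0.0]
ft_force: [1.1, 0.4, 0.7]
width: 0.0869
```

Request:
step_arm([
  [-0.018,-0.027,-0.001,0,0,0],
  [-0.018,-0.027,-0.001,0,0,0],
  [0,0,0,0,0,-0.141],
  [0,0,0,0,0,-0.141],
  [0,0,0,0,0,-0.141],
  [0,0,0,0,0,-0.141],
  [0,0,0,0,0,-0.141],
  [0,0,0,0,0,-0.141],
  [0,0,0,0,0,-0.141],
  [0,0,0,0,0,-0.141],
  [0,0,0,0,0,0],
  [0,0,0,0,0,0],
])

```text
time: 2.55
ee_pos: [0.6094, -0.0117, 0.2697]
eef_rot: [1.0, -0.003, -0.0, -0.0]
ft_force: [-0.3, -0.3, 0.0]
width: 0.087
```

```bash
python3 - <<'E'
from h import *
s=read_state();print(s['time'],s['ee_pos'],Ro.from_quat(s['eef_rot']).as_matrix().round(4))
w=camera("wrist")[:,:,::-1].copy();c=get_calibration("wrist")
cv2.imwrite("pics/w1full.png",w)
h=cv2.cvtColor(w,cv2.COLOR_BGR2HSV)
m=(((h[...,0]<8)|(h[...,0]>172))&(h[...,1]>150)&(h[...,2]>50)).astype(np.uint8)
n,l,st,ce=cv2.connectedComponentsWithStats(m)
for i in range(1,n):
    if st[i,4]>60: print(st[i],ce[i])
print(proj(c,[[.61,-.0115,.129]]))
x0,y0=220,100
cv2.imwrite("pics/w1.png",cv2.resize(w[y0:y0+200,x0:x0+210],None,fx=3,fy=3,interpolation=cv2.INTER_CUBIC))
E
```

```text
2.55 [ 0.60938651 -0.01166398  0.26972459] [[ 1.0e+00 -5.4e-03 -3.0e-04]
 [-5.4e-03 -1.0e+00  1.0e-04]
 [-3.0e-04 -1.0e-04 -1.0e+00]]
[305 118  16  19 248] [312.74596774 126.89112903]
[ 148  122   65   54 2716] [179.88107511 148.41789396]
[ 305  160   51   54 2159] [329.84390922 187.56878184]
[294 209  15  17 207] [301.0531401  216.66183575]
[[323.78445638 194.99282825]]
```

View pics/w1.png

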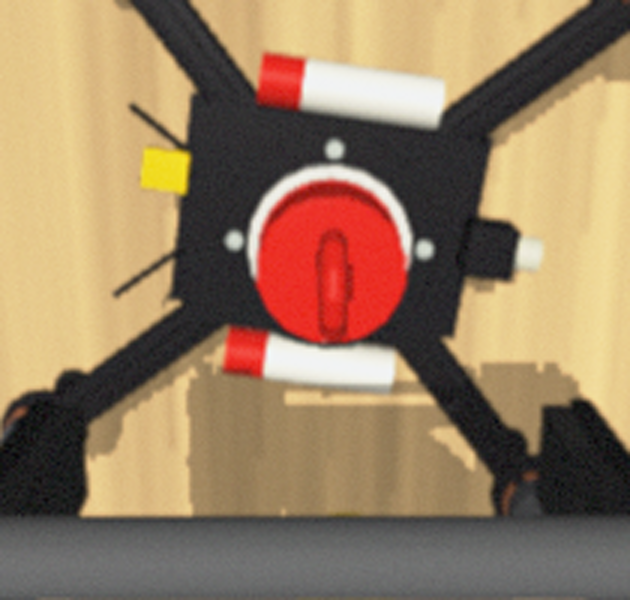

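The wrist crop shows the cap disc centre at crop (333,265). The ring is upright from (332,230) to (332,338), so its plane lies along world y. Nothing blocks the fingers.

```bash
python3 - <<'E'
from h import *
c=get_calibration("wrist")
f=lambda x,y:(220+x/3-.33,100+y/3-.33)
print("disc",atz(c,*f(333,265),.129),"disc size",atz(c,*f(258,265),.129),atz(c,*f(408,265),.129))
print("ring top end",atz(c,*f(332,338),.143),atz(c,*f(332,284),.1605),atz(c,*f(330,230),.143))
print("flange edges",atz(c,*f(248,245),.096),atz(c,*f(412,245),.096),atz(c,*f(332,165),.096))
# top cam refined
t=cv2.imread("pics/top0.png");ct=get_calibration("top")
h=cv2.cvtColor(t,cv2.COLOR_BGR2HSV);m=(((h[...,0]<8)|(h[...,0]>172))&(h[...,1]>150)).astype(np.uint8)
n,l,st,ce=cv2.connectedComponentsWithStats(m)
for i in range(1,n):
    if st[i,4]>150: print(st[i],ce[i],atz(ct,*ce[i],.131))
print(tool([.613,-.012,.152]))
E
```

```text
disc [ 0.61658522 -0.00464495  0.129     ] disc size [ 0.59281982 -0.00450788  0.129     ] [ 0.64034261 -0.00478487  0.129     ]
ring top end [ 0.6159878  -0.02430516  0.143     ] [ 0.61562544 -0.00223642  0.1605    ] [0.61538291 0.00964155 0.143     ]
flange edges [ 0.58741625 -0.0055633   0.096     ] [ 0.64505094 -0.00590089  0.096     ] [0.61693196 0.02234364 0.096     ]
[319 172  17  18 245] [327.23673469 180.51020408] [ 0.61303163 -0.01093035  0.131     ]
[307 236  21  22 355] [317.05633803 246.70422535] [0.430655   0.01478246 0.131     ]
[0.00363267 0.00033847 0.11778408]
```

Request:
step_arm([
  [0.0055,-0.0037,0.03,0,0,0],
  [0,0,0.04,0,0,0],
  [0,0,0.03,0,0,0],
  [0,0,0.018,0,0,0],
  [0,0,0,0,0,0],
  [0,0,0,0,0,0],
], gripper=0.4)

```text
time: 3.2
ee_pos: [0.6152, -0.0077, 0.1526]
eef_rot: [1.0, -0.001, 0.0, -0.0]
ft_force: [0.4, 0.3, 1.1]
width: 0.047
```

Request:
step_arm([
  [0,0,0,0,0,0],
  [0,0,0,0,0,0],
  [0,0,0,0,0,0],
  [0,0,0,0,0,0],
  [0,0,0,0,0,0],
  [0,0,0,0,0,0],
], gripper=0.0, grip_force=12)

```text
time: 3.8
ee_pos: [0.615, -0.0079, 0.152]
eef_rot: [1.0, -0.001, 0.0, 0.0]
ft_force: [0.1, -0.3, 1.0]
width: 0.0073
```

Request:
step_arm([
  [0,0,-0.01,0,0,0],
  [0,0,-0.02,0,0,0],
  [0,0,-0.03,0,0,0],
  [0,0,-0.035,0,0,0],
  [0,0,-0.025,0,0,0],
  [0,0,0,0,0,0],
  [0,0,0,0,0,0],
])

```text
time: 4.5
ee_pos: [0.6151, -0.0078, 0.2726]
eef_rot: [1.0, -0.0, 0.001, 0.0]
ft_force: [-0.3, 0.4, -1.7]
width: 0.0076
```

```bash
python3 - <<'E'
from h import *
s=read_state();print(s['time'],s['ee_pos'],s['width'])
w=camera("wrist")[:,:,::-1].copy();c=get_calibration("wrist")
cv2.imwrite("pics/w2full.png",w)
cv2.imwrite("pics/w2.png",cv2.resize(w[90:330,190:450],None,fx=2.5,fy=2.5,interpolation=cv2.INTER_CUBIC))
print(proj(c,[s['ee_pos'],[.615,-.008,.096],[.615,-.008,.116]]))
E
```

```text
4.5 [ 0.61509465 -0.00775472  0.27260464] 0.007558298123088314
[[323.37843076 268.49922911]
 [323.56186459 186.45233934]
 [323.54058469 191.24257915]]
```

View pics/w2.png

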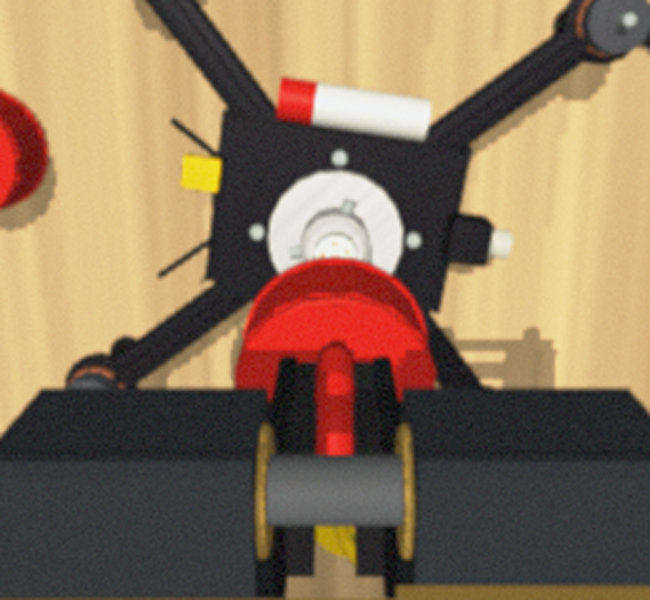

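The cap is off and held, and the ring is gripped at crop (336,410). The bare flange is centred at crop (336,235), with pins at (348,207) and (297,250). I carry the cap to the tray's empty half.

Request:
step_arm([
  [-0.0165,0.0338,0,0,0,0],
  [-0.0165,0.0338,0,0,0,0],
  [-0.0165,0.0338,0,0,0,0],
  [-0.0165,0.0338,0,0,0,0],
  [-0.0165,0.0338,0,0,0,0],
  [-0.0165,0.0338,0.02,0,0,0],
  [-0.0165,0.0338,0.03,0,0,0],
  [-0.0165,0.0338,0.03,0,0,0],
  [-0.0165,0.0338,0.03,0,0,0],
  [-0.0165,0.0338,0.03,0,0,0],
  [0,0,0.03,0,0,0],
  [0,0,0.02,0,0,0],
])

```text
time: 5.75
ee_pos: [0.4471, -0.346, 0.0785]
eef_rot: [1.0, -0.002, -0.002, -0.001]
ft_force: [0.4, 1.5, 0.5]
width: 0.0076
```

Request:
step_arm([
  [0,0,0.01,0,0,0],
  [0,0,0.008,0,0,0],
  [0,0,0.003,0,0,0],
  [0,0,0,0,0,0],
  [0,0,0,0,0,0],
])

```text
time: 6.25
ee_pos: [0.4502, -0.3459, 0.0618]
eef_rot: [1.0, -0.0, 0.001, 0.0]
ft_force: [-0.2, -0.6, -0.5]
width: 0.0074
```

Rim ~2–6 mm above the tray floor; down a touch more, then release.

Request:
step_arm([
  [0,0,0.0015,0,0,0],
  [0,0,0,0,0,0],
  [0,0,0,0,0,0],
])

```text
time: 6.55
ee_pos: [0.4501, -0.3459, 0.06]
eef_rot: [1.0, -0.001, 0.001, 0.0]
ft_force: [0.5, -0.9, 2.7]
width: 0.0072
```

Request:
step_arm([
  [0,0,0,0,0,0],
  [0,0,0,0,0,0],
  [0,0,0,0,0,0],
  [0,0,0,0,0,0],
  [0,0,0,0,0,0],
], gripper=0.45)

```text
time: 7.05
ee_pos: [0.4496, -0.3457, 0.0594]
eef_rot: [1.0, -0.0, -0.0, -0.0]
ft_force: [-0.2, 0.4, -0.3]
width: 0.0362
```

Request:
step_arm([
  [0,0,-0.02,0,0,0],
  [0,0,-0.045,0,0,0],
  [0,0,-0.045,0,0,0],
  [0,0,-0.045,0,0,0],
  [0,0,0,0,0,0],
])

```text
time: 7.55
ee_pos: [0.4522, -0.3471, 0.2211]
eef_rot: [1.0, -0.001, 0.004, 0.003]
ft_force: [0.7, -0.4, -0.3]
width: 0.0393
```

```bash
python3 - <<'E'
from h import *
s=read_state();print(s['time'],s['ee_pos'],s['width'])
w=camera("wrist")[:,:,::-1].copy();c=get_calibration("wrist");cv2.imwrite("pics/w3.png",w)
t=camera("top")[:,:,::-1].copy();ct=get_calibration("top");cv2.imwrite("pics/t3.png",t)
def red(I,c,z):
    h=cv2.cvtColor(I,cv2.COLOR_BGR2HSV);m=(((h[...,0]<8)|(h[...,0]>172))&(h[...,1]>150)&(h[...,2]>50)).astype(np.uint8)
    n,l,st,ce=cv2.connectedComponentsWithStats(m)
    for i in range(1,n):
        if st[i,4]>100: print(st[i],ce[i].round(1),atz(c,*ce[i],z).round(4))
red(w,c,.039);red(t,ct,.039)
cr=lambda I,x,y,s:cv2.resize(I[y:y+400//s,x:x+400//s],(400,400),interpolation=cv2.INTER_CUBIC)
cv2.imwrite("pics/c3.png",np.hstack([cr(w,220,80,2),cr(t,170,190,5)]))
print(tool([.4708,.3149,.2]))
E
```

```text
7.55 [ 0.45217322 -0.34705793  0.22109814] 0.03927887498650706
[ 299  156   43   46 1576] [320.3 178.5] [ 0.4487 -0.3392  0.039 ]
[432 234  18  16 239] [440.2 241.4] [ 0.4492 -0.3446  0.039 ]
[307 236  21  22 355] [317.  246.7] [0.4293 0.0152 0.039 ]
[ 0.02007609 -0.66093535  0.01429391]
```

View pics/c3.png

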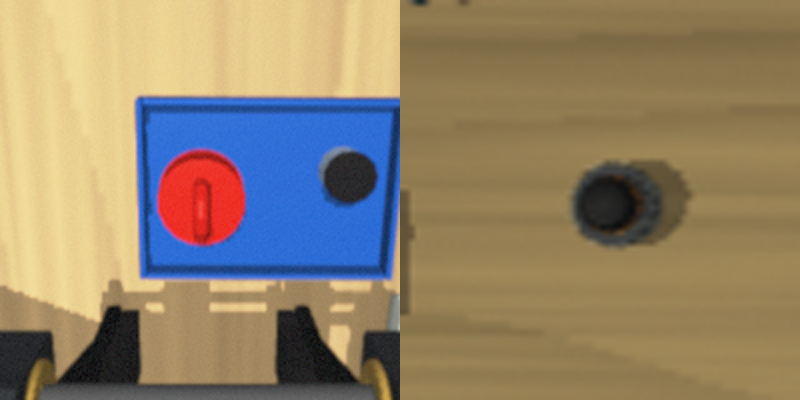

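The cap stands upright in the tray's -x half at left-crop (200,197), and the jar is untouched at (348,176). The antenna in the right crop has its collar at (617,203) and radome top at (608,205). Next is the hover over the antenna.

Request:
step_arm([
  [0,-0.047,0,0,0,0],
  [0,-0.047,0,0,0,0],
  [0,-0.047,0,0,0,0],
  [0,-0.047,0,0,0,0],
  [0.003,-0.047,0,0,0,0],
  [0.003,-0.047,0,0,0,0],
  [0.003,-0.047,0,0,0,0],
  [0.003,-0.047,0,0,0,0],
  [0.003,-0.047,0,0,0,0],
  [0.003,-0.047,0,0,0,0],
  [0.003,-0.047,0,0,0,0],
  [0,-0.047,0,0,0,0],
], gripper=0.95)

```text
time: 8.85
ee_pos: [0.4706, 0.2195, 0.213]
eef_rot: [1.0, -0.001, -0.001, 0.0]
ft_force: [0.8, 0.3, 0.2]
width: 0.0827
```

Request:
step_arm([
  [0,-0.047,0,0,0,0],
  [0,-0.047,0,0,0,0],
  [0,0,0,0,0,0],
  [0,0,0,0,0,0],
  [0,0,0,0,0,0],
])

```text
time: 9.35
ee_pos: [0.4714, 0.3109, 0.2133]
eef_rot: [1.0, -0.001, -0.001, 0.001]
ft_force: [0.4, -0.2, -0.4]
width: 0.0823
```

```bash
python3 - <<'E'
from h import *
s=read_state();print(s['time'],s['ee_pos'],s['width'],s['joint_positions'])
w=camera("wrist")[:,:,::-1].copy();c=get_calibration("wrist");cv2.imwrite("pics/w4.png",w)
print(proj(c,[[.4708,.3149,.063],[.4708,.3149,.04]]))
cv2.imwrite("pics/c4.png",cv2.resize(w[100:300,220:420],None,fx=3,fy=3,interpolation=cv2.INTER_CUBIC))
print(Ro.from_quat(s['eef_rot']).as_matrix().round(4))
E
```

```text
9.35 [0.47135323 0.31093285 0.21326405] 0.08225023807152514 [ 0.11688942  0.36372487 -0.95636823  1.6234863   0.30506142  1.31594308
 -0.88918526]
[[322.33313177 188.01804977]
 [322.44339352 182.64892958]]
[[ 1.     -0.0021 -0.0014]
 [-0.0021 -1.     -0.0014]
 [-0.0014  0.0014 -1.    ]]
```

View pics/c4.png

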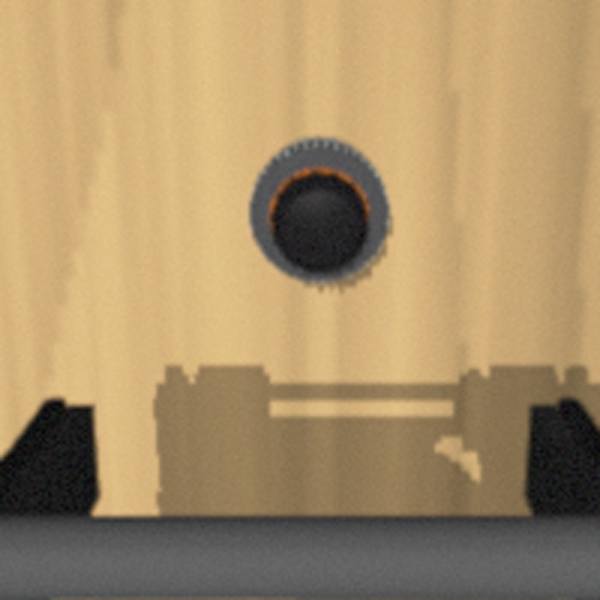

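The collar's circle is centred near crop (319,211) and the radome top near (320,222). The fingers straddle it.

```bash
python3 - <<'E'
from h import *
c=get_calibration("wrist");ct=get_calibration("top")
f=lambda x,y:(220+x/3-.33,100+y/3-.33)
print("radome",atz(c,*f(320,222),.063),"collar",atz(c,*f(319,211),.040))
print("collar ends",atz(c,*f(250,211),.04),atz(c,*f(388,211),.04))
print("top",atz(ct,211.6-.4,231-.4,.063),atz(ct,213.4-.4,230.6-.4,.035))
# fingertip positions predicted vs seen (inner tips crop y~515?) 
s=read_state();R=Ro.from_quat(s['eef_rot'])
print(proj(c,[s['ee_pos']+R.apply([dx,0,.019]) for dx in (-.0411,.0411)]))
E
```

```text
radome [0.47475762 0.32923514 0.063     ] collar [0.47457943 0.32840693 0.04      ]
collar ends [0.45059946 0.3284941  0.04      ] [0.49855321 0.32831322 0.04      ]
top [0.47191771 0.32009071 0.063     ] [0.47359799 0.32071502 0.035     ]
[[251.43189947 251.56784469]
 [394.0660967  251.47965931]]
```

Request:
step_arm([
  [0.0015,-0.007,0.03,0,0,0],
  [0.0015,-0.007,0.035,0,0,0],
  [0,0,0.016,0,0,0],
  [0,0,0,0,0,0],
  [0,0,0,0,0,0],
  [0,0,0,0,0,0],
])

```text
time: 10.0
ee_pos: [0.4752, 0.3263, 0.1352]
eef_rot: [1.0, -0.001, 0.001, -0.0]
ft_force: [0.4, -0.0, 0.6]
width: 0.0827
```

```bash
python3 - <<'E'
from h import *
s=read_state();print(s['time'],s['ee_pos'])
w=camera("wrist")[:,:,::-1].copy();c=get_calibration("wrist");cv2.imwrite("pics/w5.png",w)
h=cv2.cvtColor(w,cv2.COLOR_BGR2HSV)
m=(h[...,1]<60).astype(np.uint8); m2=((h[...,2]<60)).astype(np.uint8)
for M in(m,m2):
    n,l,st,ce=cv2.connectedComponentsWithStats(M)
    for i in range(1,n):
        if st[i,4]>400: print(st[i],ce[i].round(1))
print(proj(c,[[.4745,.325,.063],[.4745,.325,.04],[.4745+.025,.325,.04],[.4745,.35,.04]]))
cs=get_calibration("scene");S=cv2.imread("pics/scene0.png")
print("pred scene ant top",proj(cs,[[.4745,.321,.063],[.4745,.329,.063],[.4745,.325,0],[.615,-.0105,.129],[.615,-.005,.129]]))
a=cv2.resize(S[245:300,370:430],(436,400),interpolation=cv2.INTER_CUBIC)
b=cv2.resize(w[130:330,235:417],(364,400),interpolation=cv2.INTER_CUBIC)
cv2.imwrite("pics/c5.png",np.hstack([a,b]))
E
```

```text
10.0 [0.47517698 0.32634903 0.13515535]
[331   4  99  13 892] [380.7  10. ]
[ 292  173   60   64 2624] [321.5 205.5]
[    0   233   640   167 67743] [314.7 328. ]
[600  25  40  67 989] [626.5  57. ]
[ 301  193   42   42 1388] [321.4 213.9]
[ 395  233   69   41 1323] [415.5 257.5]
[ 197  234   56   40 1278] [232.1 257.6]
[    0   244   640   156 65979] [307.8 336.3]
[[321.93911218 221.72920974]
 [322.03474797 211.88041908]
 [352.68189621 211.79199674]
 [321.91021184 181.96764112]]
pred scene ant top [[399.30820723 267.45934848]
 [400.76424527 269.76371171]
 [396.35989922 275.84389093]
 [306.32304596 187.8752918 ]
 [307.10931786 189.2450101 ]]
```

View pics/c5.png

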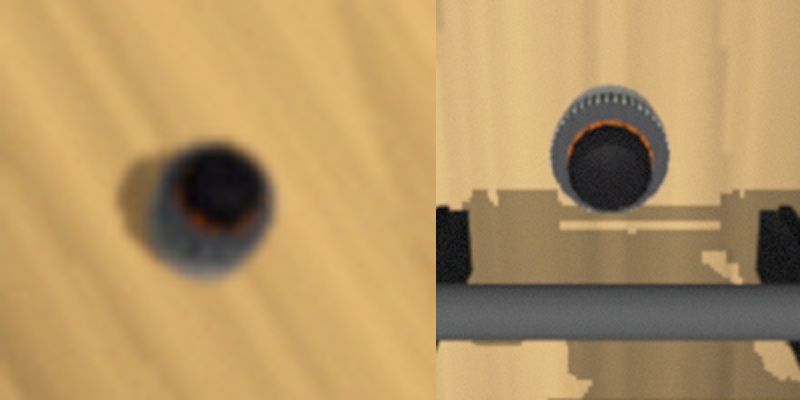

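The wrist and top cameras disagree by several mm in y. So I centre by contact: a light squeeze along x, then a second grip turned 90°, which puts the antenna axis exactly at the TCP.

Request:
step_arm([
  [0,-0.0005,0.03,0,0,0],
  [0,0,0.035,0,0,0],
  [0,0,0.025,0,0,0],
  [0,0,0.013,0,0,0],
  [0,0,0,0,0,0],
  [0,0,0,0,0,0],
])

```text
time: 10.65
ee_pos: [0.475, 0.3274, 0.0318]
eef_rot: [1.0, -0.001, 0.001, -0.0]
ft_force: [0.2, 0.2, 0.1]
width: 0.0826
```

Request:
step_arm([
  [0,0,0,0,0,0],
  [0,0,0,0,0,0],
  [0,0,0,0,0,0],
  [0,0,0,0,0,0],
  [0,0,0,0,0,0],
], gripper=0.4, grip_force=4)

```text
time: 11.15
ee_pos: [0.4744, 0.3268, 0.0306]
eef_rot: [1.0, -0.001, 0.0, 0.0]
ft_force: [-0.6, -1.3, -0.3]
width: 0.051
```

Request:
step_arm([
  [0,0,0,0,0,0],
  [0,0,0,0,0,0],
  [0,0,0,0,0,0],
], gripper=0.95)

```text
time: 11.45
ee_pos: [0.4743, 0.3268, 0.0304]
eef_rot: [1.0, -0.0, -0.0, 0.0]
ft_force: [0.0, 0.4, -0.5]
width: 0.0669
```

Request:
step_arm([
  [0,0,0,0,0,-0.143],
  [0,0,0,0,0,-0.143],
  [0,0,0,0,0,-0.143],
  [0,0,0,0,0,-0.143],
  [0,0,0,0,0,-0.143],
  [0,0,0,0,0,-0.143],
  [0,0,0,0,0,-0.143],
  [0,0,0,0,0,-0.143],
  [0,0,0,0,0,-0.143],
  [0,0,0,0,0,-0.143],
  [0,0,0,0,0,-0.141],
  [0,0,0,0,0,0],
])

```text
time: 12.65
ee_pos: [0.4743, 0.3266, 0.0302]
eef_rot: [0.707, 0.707, -0.0, -0.0]
ft_force: [0.3, -0.1, -0.1]
width: 0.0826
```

```bash
python3 -c "
from h import *
s=read_state();print(s['time'],s['ee_pos'],s['width'],s['joint_positions'],Ro.from_quat(s['eef_rot']).as_matrix().round(3))"
```

```text
12.65 [0.47431468 0.32663244 0.03016823] 0.08257835122674806 [ 0.17102839  0.75295318 -1.12532068  1.75672885  0.74910594  1.13252265
  0.3754741 ] [[-0.001  1.    -0.001]
 [ 1.     0.001  0.   ]
 [ 0.    -0.001 -1.   ]]
```

Request:
step_arm([
  [0,0,0,0,0,0],
  [0,0,0,0,0,0],
  [0,0,0,0,0,0],
  [0,0,0,0,0,0],
  [0,0,0,0,0,0],
  [0,0,0,0,0,0],
], gripper=0.4, grip_force=4)

```text
time: 13.25
ee_pos: [0.4743, 0.3268, 0.0305]
eef_rot: [0.708, 0.707, 0.0, 0.0]
ft_force: [-0.7, 0.1, -0.3]
width: 0.0484
```

Request:
step_arm([
  [0,0,0,0,0,0],
  [0,0,0,0,0,0],
  [0,0,0,0,0,0],
  [0,0,0,0,0,0],
], gripper=0.95)

```text
time: 13.65
ee_pos: [0.4743, 0.3268, 0.0304]
eef_rot: [0.707, 0.707, -0.0, 0.0]
ft_force: [-0.3, 0.7, -0.4]
width: 0.0727
```

Request:
step_arm([
  [0,0,-0.02,0,0,0],
  [0,0,-0.045,0,0,0],
  [0,0,-0.045,0,0,0],
  [0,0,-0.045,0,0,0],
  [0,0,-0.028,0,0,0],
  [0,0,0,0,0,0],
  [0,0,0,0,0,0],
  [0,0,0,0,0,0],
])

```text
time: 14.45
ee_pos: [0.474, 0.3264, 0.2129]
eef_rot: [0.707, 0.707, -0.001, 0.0]
ft_force: [-0.2, -0.2, -0.5]
width: 0.0825
```

```bash
python3 - <<'E'
from h import *
def meas(path,c,s,z):
    w=cv2.imread(path);h=cv2.cvtColor(w,cv2.COLOR_BGR2HSV)
    for M in((h[...,1]<60),(h[...,2]<60)):
        n,l,st,ce=cv2.connectedComponentsWithStats(M.astype(np.uint8))
        for i in range(1,n):
            if 300<st[i,4]<6000 and 240<ce[i][0]<400 and ce[i][1]<225:
                print(st[i],ce[i].round(1))
s=read_state();print(s['time'],s['ee_pos'],Ro.from_quat(s['eef_rot']).as_matrix().round(4))
w=camera("wrist")[:,:,::-1].copy();c=get_calibration("wrist");cv2.imwrite("pics/w6.png",w)
meas("pics/w6.png",c,s,0); print("w4");meas("pics/w4.png",c,s,0)
print("pred",proj(c,[[.4744,.3267,.063],[.4744,.3267,.04]]))
E
```

```text
14.45 [0.47398746 0.32637913 0.21287562] [[ 7.e-04  1.e+00 -7.e-04]
 [ 1.e+00 -7.e-04 -9.e-04]
 [-9.e-04 -7.e-04 -1.e+00]]
[ 301  159   47   48 1380] [323.9 183.5]
[307 173  33  33 820] [323.6 189.3]
w4
[334  11  76  10 524] [372.   15.8]
[ 303  146   47   49 1525] [326.2 170.6]
[311 158  32  33 805] [326.3 174.6]
pred [[323.16306318 191.96104332]
 [323.18969846 186.37023702]]
```

Request:
step_arm([
  [0,0,0.045,0,0,0],
  [0,0,0.045,0,0,0],
  [0,0,0.045,0,0,0],
  [0,0,0.035,0,0,0],
  [0,0,0.011,0,0,0],
  [0,0,0,0,0,0],
  [0,0,0,0,0,0],
])

```text
time: 15.2
ee_pos: [0.4747, 0.3276, 0.0339]
eef_rot: [0.707, 0.707, 0.001, -0.0]
ft_force: [-0.3, 0.3, -0.6]
width: 0.0829
```

Request:
step_arm([
  [0,0,0,0,0,0],
  [0,0,0,0,0,0],
  [0,0,0,0,0,0],
  [0,0,0,0,0,0],
  [0,0,0,0,0,0],
  [0,0,0,0,0,0],
], gripper=0.3, grip_force=25)

```text
time: 15.8
ee_pos: [0.4744, 0.3268, 0.0326]
eef_rot: [0.707, 0.707, 0.0, 0.0]
ft_force: [0.3, -1.4, 1.3]
width: 0.048
```

Request:
step_arm([
  [0,0,-0.02,0,0,0],
  [0,0,-0.045,0,0,0],
  [0,0,-0.045,0,0,0],
  [0,0,-0.045,0,0,0],
  [0,0,-0.045,0,0,0],
  [0,0,-0.04,0,0,0],
  [0,0,0,0,0,0],
])

```text
time: 16.5
ee_pos: [0.4746, 0.3289, 0.279]
eef_rot: [0.707, 0.707, 0.004, 0.0]
ft_force: [-0.2, 0.1, -0.9]
width: 0.0481
```

```bash
python3 -c "
from h import *
s=read_state();print(s['time'],s['ee_pos'],s['width'],s['joint_positions'],tool([.6155,-.0085,.27]))"
```

```text
16.5 [0.47457723 0.32891975 0.27902125] 0.04805496913392521 [ 0.28832936  0.52247659 -1.33889021  1.49444954  0.51064833  1.51544218
  0.52753127] [-0.337481    0.14082057  0.00829675]
```

Request:
step_arm([
  [-0.0375,0.0156,0.001,0,0,0],
  [-0.0375,0.0156,0.001,0,0,0],
  [-0.0375,0.0156,0.001,0,0,0],
  [-0.0375,0.0156,0.001,0,0,0],
  [-0.0375,0.0156,0.001,0,0,0],
  [-0.0375,0.0156,0.001,0,0,0],
  [-0.0375,0.0156,0.001,0,0,0],
  [-0.0375,0.0156,0.001,0,0,0],
  [-0.0375,0.0156,0.001,0,0,0],
  [0,0,0,0,0,0],
  [0,0,0,0,0,0],
  [0,0,0,0,0,0],
])

```text
time: 17.7
ee_pos: [0.6139, -0.0094, 0.2639]
eef_rot: [0.707, 0.708, 0.0, -0.0]
ft_force: [-0.6, 0.2, -2.0]
width: 0.0478
```

```bash
python3 - <<'E'
from h import *
s=read_state();print(s['time'],s['ee_pos'],s['width'],s['ft_force'],s['joint_positions'].round(3),Ro.from_quat(s['eef_rot']).as_matrix().round(4))
w=camera("wrist")[:,:,::-1].copy();c=get_calibration("wrist");cv2.imwrite("pics/w7.png",w)
print(proj(c,[[.6155,-.0085,.096],[.6155,-.0085,.116],[.6155,-.0085,.123]]))
cv2.imwrite("pics/c7.png",cv2.resize(w[110:310,220:420],None,fx=3,fy=3,interpolation=cv2.INTER_CUBIC))
E
```

```text
17.7 [ 0.61390495 -0.0094092   0.26394252] 0.047769529735376855 [-0.64010792  0.24046913 -1.99556507] [ 0.81   0.621 -1.298  1.413  0.595  1.544  1.123] [[-1.1e-03  1.0e+00  1.0e-04]
 [ 1.0e+00  1.1e-03  4.0e-04]
 [ 4.0e-04  1.0e-04 -1.0e+00]]
[[323.33955363 188.2395554 ]
 [323.34901858 193.27020684]
 [323.35262188 195.18562863]]
```

View pics/c7.png

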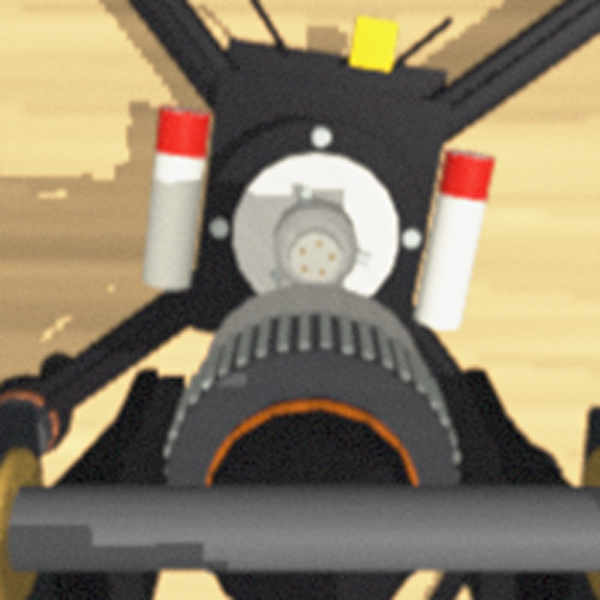

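The view shows the antenna held upright. The bare flange spans crop x 232–399 with its top edge at y 153, and the contact block's top is centred near (318,257). The pins are at (303,192) and (360,257). Next I fit the socket axis with the wrist bias learned from the centred antenna.

```bash
python3 - <<'E'
from h import *
c=get_calibration("wrist")
f=lambda x,y:(220+x/3-.33,110+y/3-.33)
w=cv2.imread("pics/w7.png");g=cv2.cvtColor(w,cv2.COLOR_BGR2HSV)
# upper flange edge: bright vs black body, scan rays from approx centre outward
from scipy.optimize import least_squares
V=cv2.GaussianBlur(w,(3,3),0).min(2).astype(float)
u0,v0=f(316,235);P=[]
for a in np.radians(np.arange(-185,6,5)):
    r=np.arange(21,36,.25);p=cv2.remap(V.astype(np.float32),(u0+r*np.cos(a)).astype(np.float32)[None],(v0+r*np.sin(a)).astype(np.float32)[None],cv2.INTER_LINEAR)[0]
    i=np.argmin(np.gradient(cv2.GaussianBlur(p[None],(9,1),0)[0])); P.append(atz(c,u0+r[i]*np.cos(a),v0+r[i]*np.sin(a),.096)[:2])
P=np.array(P)
q=least_squares(lambda q:np.hypot(*(P-q[:2]).T)-q[2],[.6155,-.0085,.029],loss='soft_l1',f_scale=.0005)
print("flange fit raw",q.x,"res",np.round(q.fun*1000,1))
print("contact top raw",atz(c,*f(318,257),.123))
b=atz(c,323.6,189.3,.12)-atz(c,323.16,191.96,.12);print("bias (world, yaw90)",b)
E
```

```text
flange fit raw [ 0.61540238 -0.0069555   0.02880188] res [ 0.2 -0.3 -0.4  0.1  0.1  0.1 -0.1  0.1  0.2 -0.   0.   0.3  0.1 -0.1
 -0.   0.   0.  -0.2 -0.1 -0.1 -0.4 -0.1  0.1  0.1  0.1  0.1  0.   0.3
 -0.  -0.1 -0.1  0.2 -0.1 -0.1 -0.1  0.2 -0.3  7.3 -0.4]
contact top raw [ 0.61564925 -0.00627997  0.123     ]
bias (world, yaw90) [-0.00264905  0.00042254  0.        ]
```

```bash
python3 - <<'E'
from h import *
from scipy.optimize import least_squares
c0=get_calibration("wrist");s=read_state();R0=Ro.from_quat(s['eef_rot']).as_matrix();Rc=np.array(c0['R'])@R0
ct=R0.T@(-np.array(c0['R']).T@c0['t']-s['ee_pos'])
def cal(pos,q):
    R=Ro.from_quat(q).as_matrix();C=np.array(pos)+R@ct;c=dict(c0);c['R']=Rc@R.T;c['t']=-c['R']@C;return c
def fit(path,c,g,z,rad,a0,a1,rr,sign=-1):
    V=cv2.GaussianBlur(cv2.imread(path),(3,3),0).min(2).astype(np.float32);P=[]
    for a in np.radians(np.arange(a0,a1,5)):
        r=np.arange(*rr,.25);u=(g[0]+r*np.cos(a)).astype(np.float32)[None];v=(g[1]+r*np.sin(a)).astype(np.float32)[None]
        p=cv2.remap(V,u,v,cv2.INTER_LINEAR);d=sign*np.gradient(cv2.GaussianBlur(p,(9,1),0)[0]);i=np.argmax(d)
        P.append(atz(c,u[0,i],v[0,i],z)[:2])
    P=np.array(P);q=least_squares(lambda q:np.hypot(*(P-q).T)-rad,P.mean(0),loss='soft_l1',f_scale=.0005)
    print(path,q.x.round(4),np.median(abs(q.fun)))
fit("pics/w2full.png",cal([.61509,-.00775,.2726],[1,0,.0005,0]),(190+336/2.5,90+235/2.5),.096,.029,-180,5,(21,34))
fit("pics/w7.png",cal(s['ee_pos'],s['eef_rot']),(325,188),.096,.029,-180,5,(21,34))
# antenna radome/collar in w4,w6 by the blob bbox centres -> raw world at .063
for n,p,q,uv in (("w4",[.47135,.31093,.21326],[1,-.001,-.0007,.0007],(326.5,174)),("w6",[.47399,.32638,.21288],[.707,.707,-.0008,0],(323.5,189))):
    print(n,atz(cal(p,q),*uv,.063))
# held antenna in w7: orange line row along centre column / radome edges
print("held: radome top, collar top predicted",proj(cal(s['ee_pos'],s['eef_rot']),[s['ee_pos']+R0@[0,dy,-.0074+.0] for dy in(-.025,)]+[s['ee_pos']+R0@[dx,0,-.0074] for dx in (-.025,.025)]))
E
```

```text
pics/w2full.png [ 0.6163 -0.008 ] 0.00014435333002703332
pics/w7.png [ 0.6156 -0.007 ] 0.00011820921311551935
w4 [0.47489905 0.32790385 0.063     ]
w6 [0.47153563 0.32701232 0.063     ]
held: radome top, collar top predicted [[322.02065285 225.24946897]
 [271.42581985 272.81190132]
 [372.83674078 272.67129977]]
```

Request:
step_arm([
  [0.0016,0.0023,0.03,0,0,0],
  [0,0,0.035,0,0,0],
  [0,0,0.027,0,0,0],
  [0,0,0.012,0,0,0],
  [0,0,0,0,0,0],
  [0,0,0,0,0,0],
  [0,0,0,0,0,0],
])

```text
time: 18.45
ee_pos: [0.6174, -0.0087, 0.1612]
eef_rot: [0.707, 0.707, 0.001, 0.001]
ft_force: [0.3, 0.4, -0.9]
width: 0.0477
```

Request:
step_arm([
  [0,0,0.002,0,0,0],
  [0,0,0.002,0,0,0],
  [0,0,0.002,0,0,0],
  [0,0,0.002,0,0,0],
  [0,0,0.002,0,0,0],
  [0,0,0.002,0,0,0],
  [0,0,0,0,0,0],
  [0,0,0,0,0,0],
])

```text
time: 19.25
ee_pos: [0.6167, -0.0092, 0.1474]
eef_rot: [0.707, 0.707, -0.0, -0.0]
ft_force: [0.6, 0.4, -0.6]
width: 0.0478
```

Request:
step_arm([
  [0.0012,-0.0005,0.001,0,0,0],
  [0,0,0.0015,0,0,0],
  [0,0,0.0015,0,0,0],
  [0,0,0.0015,0,0,0],
  [0,0,0,0,0,0],
  [0,0,0,0,0,0],
])

```text
time: 19.85
ee_pos: [0.6162, -0.008, 0.1419]
eef_rot: [0.707, 0.707, -0.0, 0.0]
ft_force: [-0.4, 0.9, -1.2]
width: 0.048
```

Request:
step_arm([
  [0,0,0.0015,0,0,0],
  [0,0,0.0015,0,0,0],
  [0,0,0.0015,0,0,0],
  [0,0,0,0,0,0],
  [0,0,0,0,0,0],
])

```text
time: 20.35
ee_pos: [0.6163, -0.008, 0.1376]
eef_rot: [0.707, 0.707, 0.0, 0.0]
ft_force: [0.3, -0.1, 0.9]
width: 0.048
```

Request:
step_arm([
  [0,0,0.001,0,0,0],
  [0,0,0.001,0,0,0],
  [0,0,0,0,0,0],
  [0,0,0,0,0,0],
])

```text
time: 20.75
ee_pos: [0.6164, -0.008, 0.1357]
eef_rot: [0.707, 0.707, 0.0, 0.0]
ft_force: [-0.6, -0.6, 4.2]
width: 0.0481
```

Request:
step_arm([
  [0,0,0,0,0,0.08],
  [0,0,0,0,0,0.08],
  [0,0,0,0,0,0.08],
  [0,0,0,0,0,0],
  [0,0,0,0,0,0],
])

```text
time: 21.25
ee_pos: [0.6165, -0.0079, 0.1357]
eef_rot: [0.786, 0.618, 0.0, 0.0]
ft_force: [1.4, 0.1, 5.2]
width: 0.0478
```

Request:
step_arm([
  [0,0,0,0,0,0.08],
  [0,0,0,0,0,0.08],
  [0,0,0,0,0,0.08],
  [0,0,0,0,0,0],
  [0,0,0,0,0,0],
])

```text
time: 21.75
ee_pos: [0.6163, -0.008, 0.1356]
eef_rot: [0.854, 0.52, 0.0, 0.0]
ft_force: [-0.1, -0.7, 5.1]
width: 0.0476
```

Request:
step_arm([
  [0,0,0,0,0,0.08],
  [0,0,0,0,0,0.08],
  [0,0,0,0,0,0.08],
  [0,0,0,0,0,0],
  [0,0,0,0,0,0],
])

```text
time: 22.25
ee_pos: [0.6163, -0.008, 0.1355]
eef_rot: [0.91, 0.414, 0.0, 0.0]
ft_force: [-0.7, -0.3, 5.1]
width: 0.048
```

Request:
step_arm([
  [0,0,0,0,0,0.08],
  [0,0,0,0,0,0.08],
  [0,0,0,0,0,0.08],
  [0,0,0,0,0,0],
  [0,0,0,0,0,0],
])

```text
time: 22.75
ee_pos: [0.6162, -0.008, 0.1354]
eef_rot: [0.953, 0.302, -0.0, 0.0]
ft_force: [1.2, -0.5, 5.3]
width: 0.0479
```

Request:
step_arm([
  [0,0,0,0,0,0.08],
  [0,0,0,0,0,0.08],
  [0,0,0,0,0,0.08],
  [0,0,0,0,0,0],
  [0,0,0,0,0,0],
])

```text
time: 23.25
ee_pos: [0.6162, -0.008, 0.1354]
eef_rot: [0.983, 0.186, -0.0, 0.0]
ft_force: [0.0, -0.9, 4.7]
width: 0.048
```

Request:
step_arm([
  [0,0,0,0,0,0.08],
  [0,0,0,0,0,0.08],
  [0,0,0,0,0,0.08],
  [0,0,0,0,0,0],
  [0,0,0,0,0,0],
])

```text
time: 23.75
ee_pos: [0.6163, -0.0079, 0.1354]
eef_rot: [0.998, 0.067, 0.0, -0.0]
ft_force: [0.1, 0.7, 3.8]
width: 0.048
```

Request:
step_arm([
  [0,0,0,0,0,0.08],
  [0,0,0,0,0,0.08],
  [0,0,0,0,0,0.08],
  [0,0,0,0,0,0],
  [0,0,0,0,0,0],
])

```text
time: 24.25
ee_pos: [0.6158, -0.0081, 0.1349]
eef_rot: [0.999, -0.053, -0.001, 0.0]
ft_force: [-1.4, -0.4, 0.3]
width: 0.0478
```

```bash
python3 -c "
from h import *
s=read_state();print(s['time'],s['ft_force'],s['torque'],s['joint_positions'].round(3))"
```

```text
24.25 [-1.4450215  -0.39441078  0.31501737] [0.00274586 0.08276031 0.02613034] [ 0.615  0.555 -0.905  1.577  0.455  1.235 -0.476]
```

Vertical force fell from about 5 N to about 0.3 N after about 96° of turn, so the keyways have dropped over the pins. Now the gentle push.

Request:
step_arm([
  [0,0,0.0015,0,0,0],
  [0,0,0.0015,0,0,0],
  [0,0,0.001,0,0,0],
  [0,0,0,0,0,0],
  [0,0,0,0,0,0],
])

```text
time: 24.75
ee_pos: [0.6162, -0.0081, 0.1315]
eef_rot: [0.998, -0.055, -0.0, 0.0]
ft_force: [-1.6, 0.2, 3.0]
width: 0.0479
```

Request:
step_arm([
  [0,0,0.001,0,0,0],
  [0,0,0.001,0,0,0],
  [0,0,0.001,0,0,0],
  [0,0,0,0,0,0],
  [0,0,0,0,0,0],
])

```text
time: 25.25
ee_pos: [0.6163, -0.008, 0.1285]
eef_rot: [0.998, -0.055, 0.0, 0.0]
ft_force: [-1.6, -0.8, 3.0]
width: 0.0479
```

Request:
step_arm([
  [0,0,0.001,0,0,0],
  [0,0,0.001,0,0,0],
  [0,0,0.001,0,0,0],
  [0,0,0,0,0,0],
  [0,0,0,0,0,0],
])

```text
time: 25.75
ee_pos: [0.6163, -0.008, 0.1256]
eef_rot: [0.998, -0.055, 0.0, 0.0]
ft_force: [-2.5, -0.6, 4.8]
width: 0.0481
```

```bash
python3 -c "
from h import *
s=read_state();print(s['time'],s['ee_pos'],s['ft_force'],s['torque'])
w=camera('wrist')[:,:,::-1];t=camera('top')[:,:,::-1]
cv2.imwrite('pics/c8.png',np.hstack([cv2.resize(w[110:310,220:420],(400,400)),cv2.resize(t[130:270,320:460],(400,400),interpolation=cv2.INTER_CUBIC)]))"
```

```text
25.75 [ 0.61629064 -0.00801433  0.12557746] [-2.54003739 -0.59212948  4.77495704] [-0.13470011  0.49257089  0.05441882]
```

View pics/c8.png

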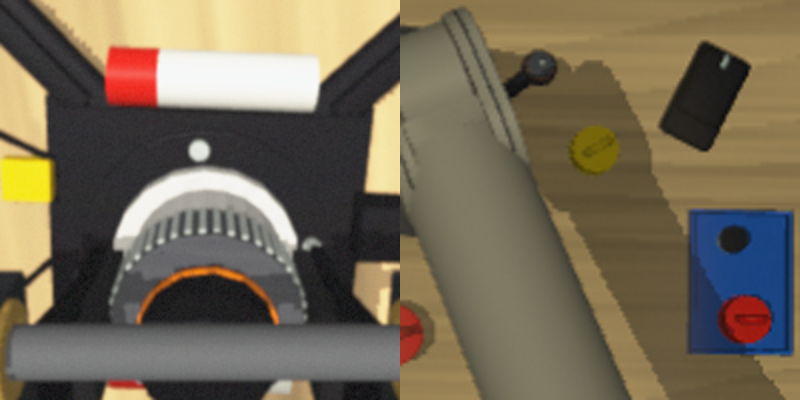

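The antenna is upright and low on the socket, the cap is in the tray, and the jar and mouse are in place. I add 1.5 mm of push to check that stiffness rises to the plate's 1.8 N/mm (home), and ease the side load in x.

Request:
step_arm([
  [-0.0008,0,0.0005,0,0,0],
  [0,0,0.0005,0,0,0],
  [0,0,0.0005,0,0,0],
  [0,0,0,0,0,0],
  [0,0,0,0,0,0],
  [0,0,0,0,0,0],
  [0,0,0,0,0,0],
])

```text
time: 26.55
ee_pos: [0.6162, -0.008, 0.1247]
eef_rot: [0.998, -0.055, 0.001, 0.0]
ft_force: [-0.5, -0.7, 6.5]
width: 0.0479
```

```bash
python3 -c "
from h import *
s=read_state();print(s['time'],s['ee_pos'],s['ft_force'],s['torque'],Ro.from_quat(s['eef_rot']).as_matrix()[:,2])"
```

```text
26.55 [ 0.61621116 -0.00799848  0.12465456] [-0.53329415 -0.72844427  6.49210062] [-0.20228394  0.17368724  0.04010658] [ 1.90206531e-03 -1.60974139e-04 -9.99998178e-01]
```

The slope is 1.7 N over 0.9 mm, about 1.9 N/mm, which is the plate's stiffness, so the antenna is hard home. I hand in.

```bash
python3 -c "
from bench import *
print(close_job())"
```

```text
the job is handed in; nothing more can be done
None
```

The job is handed in at about 26.6 s of the 64 s allowed; no verdict is reported. The red dust cap lies released in the empty half of the tray, and the antenna is home on the socket, held down by its collar.

**What I did:**
- I chose the smaller red cap, lifted it off by its ring and set it down upright in the tray.
- I squeezed the antenna lightly twice, 90° apart, to centre it, gripped the collar with 25 N and lowered it onto the pin tops.
- After about 96° of turning, the vertical reading fell from about 5 N to 0.3 N as the keyways dropped over the pins, and I pushed it down.

**Last checks:**
- **Push home:** over the last 0.9 mm the force rose at about 1.9 N/mm. That matches the plate's own stiffness, so the contacts are fully in. The push is about 7 N, which puts the plate at an estimated 3.5–4 mm, well short of 10 mm.
- **Alignment:** the tool tilt is about 0.002 rad and the side forces are under 1 N.
- **Bystanders:** in the last picture the cap is in the tray, and the jar and mouse look undisturbed. The hex driver, battery, mug and wrench were not in that crop and I did not check them again.

**Checks that disagreed:**
- The top and wrist cameras differed by up to 8 mm in y on the antenna.
- One wrist reading after centring was off by about 2.5 mm in x; the first squeeze may not have fully closed (51 mm against 48 mm later).
- I therefore took the socket axis from wrist views at two tool angles, and the spigot entered with no side force.

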